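# Load the tilting tin tray and hold it wedged up

### The arm

A 6-joint arm with a two-finger parallel gripper is mounted at the origin on the work surface. World frame = base frame: x ahead of the robot, y to its left, z up, the work surface at z = 0. Lengths are in m, angles in rad, forces in N, time in s.
With the tool pointing down it reaches from about 0.275 to 0.775 m from the base axis. Payload 14.6 kg.
Tool frame: the origin (TCP) lies midway between the tips of the shut fingers; the grasp point (between the pads) lies 19 mm behind it (bot.hold_point_z is the z of the grasp point in the tool frame, in m); z points along the fingers, y is the line along which they close (so a half turn about z gives the same grasp; the last joint's range is limited). The gripper opens to 85 mm and grips with 20 to 120 N. Pads are 22 mm wide; open, the fingers measure 114 mm over their backs; the gripper's body (76 mm by 85 mm) begins 54 mm behind the grasp point. The pads swing forward as they close: fully open they stand 13 mm farther back than shut.
Start: joints at [-1.416, 0.263, -0.048, 1.259, 0, 1.415], TCP at [0.16, -0.5, 0.231] pointing down, gripper open.
Joint ranges: [-2.65, 2.65], [-0.89, 1.7], [-1.18, 1.37], [-2.13, 2.11], [-1.35, 1.29], [-3.14, 3.14]. Speed limits (rad/s): [1.89, 1.89, 2.57, 2.79, 3.14, 3.14].

### API

Orientations are given as a unit quaternion [w, x, y, z].
In Python, from workcell import bot gives the robot as it stands. Calls block until the motion is done:
- bot.move_to(position, orientation): joint-space move of the TCP to a pose.
- bot.line_to(position, frame=None, velocity=0.15): straight line of the TCP; frame=None keeps the orientation; velocity is the mean speed in m/s.
- bot.move_j(angles): joint-space move.
- bot.set_gripper(opening, effort=None): opening from 0.0 (shut) to 1.0 (fully open); effort is the grip in N (None keeps the last); returns when the fingers have stopped.
- bot.dwell(seconds).
- bot.solve_ik(position, orientation): joint angles nearest the present ones, or None.
- bot.get_obs(): the state.
- bot.capture(name): name is "side" or "top" or "wrist"; returns a dict with "frame" (400x640x3 uint8, red, green, blue), "vfov" (degrees; the focal length in pixels is half the picture's height over the tangent of half this angle, whatever the lens; pixels are square), "cx", "cy" (the principal point, pixels), "R" (3x3) and "t" (3): a world point X has camera coordinates R X + t; the wrist camera has in their place "mount" (4x4, takes a point from camera to tool coordinates, whose origin is the TCP and whose axes are the flange's). Camera axes: x right, y down, z forward; pixel columns grow to the right and rows downward; lengths in m; the calibration is good to about 2 mm. A picture is of the moment at which its call begins: read the wrist's pose just before it. There is no depth.
A pose or a line that the arm cannot do raises bot.PlanningError and nothing moves.
- bot.finish_job(): hands the job in; it is judged then, once.
The state is a dict: "time": time; "qpos": joint angles; "dq": joint speeds; "effort": joint torques, N m; "tcp_pos": TCP position; "eef_rot": TCP orientation; "ft_force": force on the tool from outside, world axes, zero at the start; "torque": the same for the moment, N m; "finger_gap": opening from 0.0 (shut) to 1.0 (fully open); "gripper_force": force on a finger pad.
Only numpy, scipy, OpenCV 4.12 (cv2) and the standard library are available. Lean on these libraries where they do the work, as an engineer would, in place of code of your own. Each camera call takes 0.05 s, during which the arm holds its last target. There are 200 camera calls.

### The job

First stand the two loose solvent tins from the counter upright in the hinged tray and let them go, each in the row that already holds a tin of its own height, while the tray is still down. Then push the yellow wedge, flat on the counter, under the tray's free edge between the red rest posts until that edge just lifts off the posts (a few millimetres, well under a centimetre), and finish there still holding the wedge with the gripper, touching only the wedge, so that a colleague can reset the feet. Keep all tins upright and leave the grey paint can, the red jar and the filler knife alone.

Things in the scene. Friction and masses are not known exactly. Their poses are not given: they have to be found in the camera images.
- rack: tin stand fixed to the counter: dark frame, hinged aluminium tray with blue rims. Origin: on the counter under the tray's centre; x along hinge and rows, +y to the hinge, free edge faces -y. Tray: x -110..110, y -100..100 mm; down, its underside is 14, floor 24, rim tops 34 mm up. Rims 8 mm wide round it and along y = 0 part it into two rows 88 mm wide. Hinge block reaches y = +123 mm.
- tray (a joint): hinge of the tray: 0 rad lying on the rest posts, grows as the free edge rises; the edge is 200 mm from the hinge, so 0.025 rad lifts it 5 mm. Only its weight with the tins (about 6 N at the free edge) keeps it down.
- free_edge (a point): middle of the lower corner of the tray's free edge, 14 mm above the counter when down. Two red rest posts, 14 mm high and 28 mm wide, stand under the edge's ends at rack x = -95 and +95 mm, jutting 10 mm out; between them the space below is open down to the counter, for a wedge pushed in along rack +y.
- row_hinge (a point): on the tray floor, middle of the row next to the hinge (rack x = 0, y = +48 mm)
- row_edge (a point): on the tray floor, middle of the row next to the free edge (rack x = 0, y = -48 mm)
- short_sample: white round tin, 54 mm diameter, blue band, brass top, orange cap 24 mm in diameter and 18 mm high centred on top; 80 mm tall with cap (body 62), about 170 g. Origin: centre of its underside. Stands loose in one of the two rows, near the row's +x end (40 to 60 mm from the middle): it marks the row for short tins; the row differs from start to start.
- tall_sample: white round tin, 54 mm diameter, blue band, brass top, orange cap 24 mm in diameter and 18 mm high centred on top; 110 mm tall with cap (body 92), about 230 g. Origin: centre of its underside. Stands loose in the other row, near its +x end: it marks the row for tall tins.
- short_tin: white round tin, 54 mm diameter, blue band, brass top, orange cap 24 mm in diameter and 18 mm high centred on top; 80 mm tall with cap (body 62), about 170 g. Origin: centre of its underside. Stands loose on the counter beyond the hinge side of the tray; belongs in the row of the short sample.
- tall_tin: white round tin, 54 mm diameter, blue band, brass top, orange cap 24 mm in diameter and 18 mm high centred on top; 110 mm tall with cap (body 92), about 230 g. Origin: centre of its underside. Stands loose on the counter beyond the hinge side of the tray; belongs in the row of the tall sample.
- wedge: yellow wedge, 145 mm long, 30 wide, about 120 g, flat on the counter on the tray's free-edge side. Origin: on its underside, mid-length; +x to the thin tip. The top rises evenly from 3 mm at the tip (x = +72.5) to 30 mm at x = -42.5, then a tail block 30 mm high to x = -72.5 carrying a black upright grip tab (22 mm along x, 24 across, centred at x = -57.5, top 64 mm up).
- wedge_tip (a point): middle of the wedge's thin end, on the underside. The ramp meets the tray's edge when the tip is some 47 mm past it; each further 4.3 mm lifts the edge 1 mm. Pushing under the loaded tray takes roughly 5 to 15 N.
- wedge_grip (a point): inside the black grip tab, 46 mm above the wedge's underside: pinch it here across the wedge's y from above
- paint_can: bystander: grey paint can with a green band, 84 mm diameter, 97 mm high; origin at the centre of its underside
- filler_jar: bystander: red jar with black cap, 60 mm diameter, 75 mm high; origin at the centre of its underside
- filler_knife: bystander: filler knife 200 mm long lying flat; origin on its underside
Things that resemble listed ones, but are neither listed nor needed, are in the scene too. Leave any pink look-alike of the short_tin alone.

How it is judged:
By the outcome, as a careful person would: the job done as asked, in the order asked, and still so for the second after the job is handed in, while the arm keeps its last pose, push and grip.
It also fails if it takes over 72 s, if anything falls off the work surface, if the arm or the gripper's body presses on something with over 40 N, if the wrist force passes 120 N, or if a joint passes its speed limit or range.

## Working session

There is one attempt and no reset: what is moved stays moved. The work goes in short steps, each a Python script; the robot and the scene stay as the last script left them, time stands still between calls to the robot, and variables do not carry over. Pictures are saved under pics/ and viewed, at most 10 in all, crops included, and the job is handed in when it is done.

```bash
mkdir -p pics; ls; python3 - <<'E'
from workcell import bot
import cv2,pickle
d={}
for n in("top","side"):
    c=bot.capture(n); d[n]=c; cv2.imwrite(f"pics/{n}0.png",c["frame"][:,:,::-1])
    print(n,c["vfov"],c["cx"],c["cy"],c["R"],c["t"],[k for k in c])
pickle.dump(d,open("cap0.pkl","wb"))
print(bot.get_obs(),bot.hold_point_z)
E
```

```text
pics
top 42.95879887563164 314.54319585554987 201.72130407581164 [[ 0.01935848 -0.99971059 -0.01428226]
 [-0.99751228 -0.01834352 -0.06806442]
 [ 0.06778274  0.01556435 -0.99757869]] [-0.03446726  0.58135945  1.52672811] ['frame', 'vfov', 'cx', 'cy', 'R', 't']
side 52.7535000951903 322.22079639838864 194.03057309434507 [[-0.87809307 -0.47848534  0.00208361]
 [-0.25680345  0.46759001 -0.84582006]
 [ 0.40373822 -0.74324381 -0.53346423]] [0.48473574 0.20024373 0.82001859] ['frame', 'vfov', 'cx', 'cy', 'R', 't']
{'time': 0.1, 'qpos': array([-1.41630251e+00,  2.63449809e-01, -4.88475279e-02,  1.25944114e+00,
        4.06653576e-05,  1.41550342e+00]), 'dq': array([ 0.00084125, -0.00057407,  0.00142911, -0.00096981,  0.00098938,
        0.00185773]), 'effort': array([ 1.91786829e-03, -6.38582039e+01,  3.85063863e+01,  1.00422045e-02,
       -1.34955148e-04,  1.34753546e-05]), 'tcp_pos': array([ 0.1600196 , -0.49975368,  0.23089583]), 'eef_rot': array([-4.71065737e-04,  9.88027879e-01,  1.54274715e-01,  2.05208903e-05]), 'ft_force': array([-0.4708964 ,  0.11796716,  0.68495309]), 'torque': array([-0.00470302,  0.06233667,  0.00866315]), 'gripper_force': 0.0, 'finger_gap': 0.9954851696272234} -0.0187
```

View pics/top0.png

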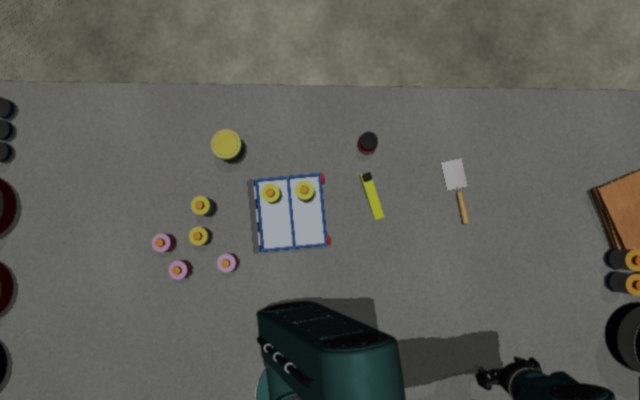

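View pics/side0.png

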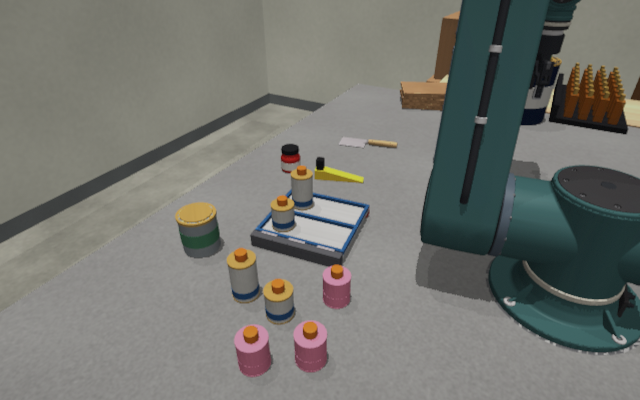

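The tray's hinge is on the left in the top view, towards world +y. The short sample is in the hinge row (top view 270,192; side view 283,213). The tall sample is in the edge row (305,190; side 302,187).

Loose white tins are at top view (201,205) and (199,236). In the side view, (243,275) looks tall and (279,300) looks short. The pink look-alikes are at top (161,243), (178,270) and (227,263). The wedge tab is at (367,177) and its tip at (380,218).

Next I'll triangulate the caps and make one enlarged crop to confirm which tin is which.

```bash
cat > h.py <<'E'
import numpy as np,cv2
from scipy.spatial.transform import Rotation as Rn
def foc(c): return 200/np.tan(np.radians(c["vfov"])/2)
def ray(c,uv):
    uv=np.atleast_2d(uv).astype(float)
    d=np.c_[(uv[:,0]-c["cx"])/foc(c),(uv[:,1]-c["cy"])/foc(c),np.ones(len(uv))]
    return -c["R"].T@c["t"], d@c["R"]
def plane(c,uv,z):
    o,d=ray(c,uv); return o+d*((z-o[2])/d[:,2])[:,None]
def tri(a,ua,b,ub):
    A=np.zeros((3,3));y=np.zeros(3);L=[]
    for c,u in((a,ua),(b,ub)):
        o,d=ray(c,u);d=d[0]/np.linalg.norm(d[0]);P=np.eye(3)-np.outer(d,d);A+=P;y+=P@o;L.append((o,P))
    x=np.linalg.solve(A,y); return x,max(np.linalg.norm(P@(x-o)) for o,P in L)
def mask(f,lo,hi): return cv2.inRange(cv2.cvtColor(f,cv2.COLOR_RGB2HSV),lo,hi)
def blobs(m,amin=6):
    n,_,s,c=cv2.connectedComponentsWithStats(m); return [(c[i],s[i,4]) for i in range(1,n) if s[i,4]>=amin]
def down(yaw): # tool z down, tool y (closing) along world angle yaw
    c,s=np.cos(yaw),np.sin(yaw); y=np.array([c,s,0]);z=np.array([0,0,-1.]);x=np.cross(y,z)
    q=Rn.from_matrix(np.c_[x,y,z]).as_quat(); return [q[3],*q[:3]]
E
python3 - <<'E'
from h import *;import pickle
np.set_printoptions(precision=4,suppress=True)
d=pickle.load(open("cap0.pkl","rb"));T,S=d["top"],d["side"]
ot=[b for b in blobs(mask(T["frame"],(5,170,140),(18,255,255)),8) if 150<b[0][0]<330 and 150<b[0][1]<290]
os=[b for b in blobs(mask(S["frame"],(3,200,120),(16,255,255)),20) if b[0][1]>160 and b[0][0]<380]
print("top",[(b[0].round(1),b[1]) for b in ot]);print("side",[(b[0].round(1),b[1]) for b in os])
for a,_ in ot:
    for b,_ in os:
        x,e=tri(T,a,S,b)
        if e<.006 and .04<x[2]<.16: print(a.round(),b.round(),x,"err",round(e,4))
m=mask(T["frame"],(100,130,50),(125,255,255));m[:,:240]=0;m[:,340:]=0;m[260:]=0;m[:160]=0
p=np.argwhere(m)[:,::-1];w=plane(T,p,.034)[:,:2]
print("blue",cv2.minAreaRect((w*1000).astype(np.float32)),cv2.boxPoints(cv2.minAreaRect((w*1000).astype(np.float32))))
r=mask(T["frame"],(0,150,80),(4,255,255))|mask(T["frame"],(174,150,80),(180,255,255))
for c,a in blobs(r,4):
    if 300<c[0]<345: print("red",c,a,plane(T,c,.014))
y=mask(T["frame"],(24,150,90),(35,255,255));y[:,:345]=0;y[:,400:]=0
p=np.argwhere(y)[:,::-1];w=plane(T,p,.015)[:,:2]*1000
print("wedge",len(p),cv2.minAreaRect(w.astype(np.float32)),cv2.boxPoints(cv2.minAreaRect(w.astype(np.float32))))
k=(T["frame"].max(2)<40).astype(np.uint8);k[:,:355]=0;k[:,380:]=0;k[:165]=0;k[190:]=0
for c,a in blobs(k): print("tab",c,a,plane(T,c,.055))
A=cv2.resize(T["frame"][160:290,140:340],None,fx=3,fy=3,interpolation=cv2.INTER_CUBIC)
B=cv2.resize(S["frame"][150:380,190:390],None,fx=1,fy=1); 
C=cv2.resize(T["frame"][160:230,350:395],None,fx=4.4,fy=3*130/70*.78) if 0 else cv2.resize(T["frame"][160:230,350:395],None,fx=2.8,fy=2.8)
H=np.zeros((600,800,3),np.uint8);H[:390,:600]=A;H[:230,600:]=B;H[240:240+C.shape[0],620:620+C.shape[1]]=C
cv2.imwrite("pics/crop1.png",H[:450,:,::-1])
E
```

```text
top [(array([158.1, 242.8]), np.int32(18)), (array([174.5, 270.4]), np.int32(11))]
side [(array([301.1, 170.7]), np.int32(27)), (array([281.7, 201.5]), np.int32(28)), (array([239.8, 257.2]), np.int32(32)), (array([336.8, 274. ]), np.int32(32)), (array([277.5, 288.8]), np.int32(33)), (array([310.7, 334. ]), np.int32(24))]
[174. 270.] [311. 334.] [0.3679 0.381  0.0699] err 0.0019
blue ((548.6570434570312, 48.815189361572266), (217.97885131835938, 200.0601806640625), 6.521618843078613) [[429.0117 135.8192]
 [451.7341 -62.9464]
 [668.3024 -38.1888]
 [645.58   160.5768]]
red [322.25 177.9 ] 20 [[ 0.6558 -0.0456  0.014 ]]
red [328.4 240.1] 20 [[ 0.4663 -0.0677  0.014 ]]
wedge 378 ((603.992431640625, -197.89422607421875), (140.80372619628906, 29.0044002532959), 19.098587036132812) [[ 532.7206 -207.2254]
 [ 542.2108 -234.6333]
 [ 675.2642 -188.5631]
 [ 665.7741 -161.1552]]
tab [366.6905 176.7381] 42 [[ 0.6569 -0.1779  0.055 ]]
```

View pics/crop1.png

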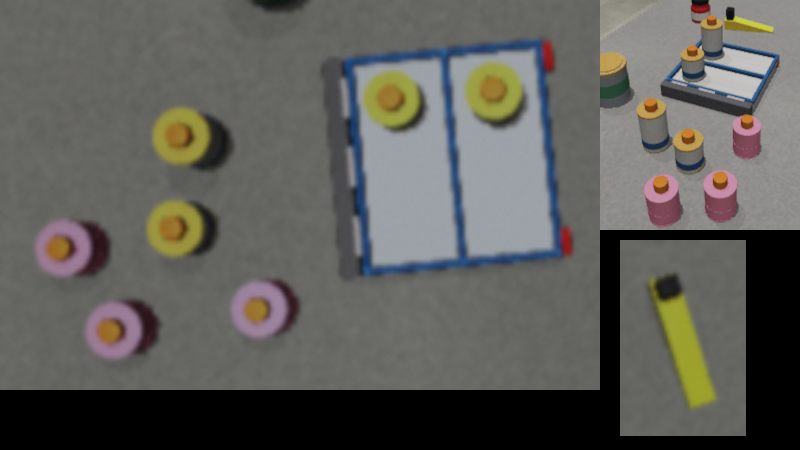

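The crop confirms it: the two brass-topped white tins are at top view (199,205) and (198,236), and the three pink ones are separate. The rack pose agrees with the red posts to within 1–2 mm.

Next I'll triangulate the loose tins and go for the tall one.

```bash
cat >> h.py <<'E'
RC=np.array([.5487,.0488]);RY=np.radians(6.52)
def rack(x,y): c,s=np.cos(RY),np.sin(RY); return RC+[c*x-s*y,s*x+c*y]
E
python3 - <<'E'
from h import *;import pickle
from workcell import bot
np.set_printoptions(precision=4,suppress=True)
d=pickle.load(open("cap0.pkl","rb"));T,S=d["top"],d["side"]
b=blobs(mask(T["frame"],(20,90,110),(32,255,255))|mask(T["frame"],(8,150,110),(32,255,255)),40)
P={}
for n,ut,us,z in(("tall",(199.3,205),(239.8,257.2),.092),("short",(197.7,236),(277.5,288.8),.062),("s_hinge",(270.3,192.3),(281.7,201.5),.086),("s_edge",(304,189.7),(301.1,170.7),.116)):
    k=min(b,key=lambda q:np.hypot(*(q[0]-ut))); x,e=tri(T,ut,S,us); P[n]=plane(T,k[0],z)[0]
    print(n,x,round(e,4),"disc",k[0].round(1),k[1],P[n])
for n in("s_hinge","s_edge"):
    v=P[n][:2]-RC;print(n,"rack",v@[np.cos(RY),np.sin(RY)],v@[-np.sin(RY),np.cos(RY)])
pickle.dump(P,open("P.pkl","wb"))
for yaw in(RY,RY+np.pi):
  for p in(P["tall"][:2],P["short"][:2],rack(-.05,-.048),rack(-.05,.048)): print(round(yaw,2),p,bot.solve_ik([*p,.2],down(yaw)))
for yaw in(RY,RY+np.pi): print("wedge",bot.solve_ik([*rack(0,-.165),.05],down(yaw)))
for a in(19.1+90,19.1-90): print("wedge0",bot.solve_ik([.659,-.178,.05],down(np.radians(a))))
E
```

```text
tall [0.5613 0.3096 0.0957] 0.0003 disc [199.6 204.9] 271 [0.5617 0.3094 0.092 ]
short [0.4715 0.3187 0.0644] 0.0003 disc [197.5 235.7] 265 [0.472  0.3196 0.062 ]
s_hinge [0.6022 0.1047 0.0912] 0.0001 disc [270.2 192.5] 260 [0.6019 0.1053 0.086 ]
s_edge [0.6086 0.0056 0.1231] 0.0001 disc [304.1 190. ] 274 [0.6084 0.0056 0.116 ]
s_hinge rack 0.05931188384211953 0.05010291644334026
s_edge rack 0.05444458067709727 -0.04975074086856907
0.11 [0.5617 0.3094] [0.3765 0.4761 0.201  1.2957 0.     1.8335]
0.11 [0.472  0.3196] [ 0.4523  0.351  -0.0036  1.2161  0.      1.9093]
0.11 [ 0.5045 -0.0046] [-0.1707  0.2401 -0.1664  1.1643  0.      1.2863]
0.11 [0.4936 0.0908] [ 0.0194  0.2357 -0.1725  1.1626  0.      1.4764]
3.26 [0.5617 0.3094] [ 0.3765  0.4761  0.201   1.2957  0.     -1.3081]
3.26 [0.472  0.3196] [ 0.4523  0.351  -0.0036  1.2161  0.     -1.2323]
3.26 [ 0.5045 -0.0046] [-0.1707  0.2401 -0.1664  1.1643  0.     -1.8553]
3.26 [0.4936 0.0908] [ 0.0194  0.2357 -0.1725  1.1626  0.     -1.6652]
wedge [-0.3409  0.4656 -0.2504  0.8548  0.      1.1161]
wedge [-0.3409  0.4656 -0.2504  0.8548  0.     -2.0255]
wedge0 [-0.383   0.623   0.0522  1.0001  0.     -0.7164]
wedge0 [-0.383   0.623   0.0522  1.0001  0.      2.4252]
```

Triangulated cap heights confirm tall at (0.562, 0.309) and short at (0.472, 0.319). The short row is the hinge row and the tall row is the edge row. Picking the tall tin.

```bash
cat >> h.py <<'E'
def pickplace(bot,p,q,zg,op=.85,zc=.20,eff=45):
    o=down(RY); t=lambda s:print(s,round(bot.get_obs()["time"],2),"gap",round(bot.get_obs()["finger_gap"],3),"F",bot.get_obs()["ft_force"].round(1),"gf",round(bot.get_obs()["gripper_force"],1))
    bot.set_gripper(op,eff); bot.move_to([*p,zc-.02],o); t("above")
    bot.line_to([*p,zg]); bot.set_gripper(0.3,eff); t("gripped")
    bot.line_to([*p,zc],velocity=.2); t("lifted")
    bot.move_to([*q,zc],o); t("over")
    bot.line_to([*q,zg+.04],velocity=.2); bot.line_to([*q,zg+.0245],velocity=.05); t("down")
    bot.set_gripper(op); t("released"); bot.line_to([*q,zc],velocity=.25); t("up")
E
python3 - <<'E'
from h import *;import pickle
from workcell import bot
P=pickle.load(open("P.pkl","rb"))
pickplace(bot,P["tall"][:2],rack(-.045,-.048),.050)
E
```

```text
above 3.56 gap 0.85 F [ 0.5 -0.4 -0.4] gf 0.0
gripped 4.88 gap 0.619 F [-1.9 -0.6  6.4] gf 46.3
lifted 5.78 gap 0.623 F [-0.1  0.7 -1.8] gf 47.6
over 6.98 gap 0.622 F [ 0.6  0.2 -1.8] gf 47.6
down 8.14 gap 0.625 F [-1.5  0.5  4.4] gf 47.4
released 8.47 gap 0.851 F [ 0.2  0.2 -0.1] gf 0.0
up 9.12 gap 0.85 F [-0.1 -0.1 -0. ] gf 0.0
```

```bash
python3 - <<'E'
from h import *;import pickle
from workcell import bot
P=pickle.load(open("P.pkl","rb"))
pickplace(bot,P["short"][:2],rack(-.045,.048),.027,zc=.21)
o=down(np.radians(109.1)); bot.set_gripper(.6); bot.move_to([.62,-.19,.21],o)
ob=bot.get_obs(); w=bot.capture("wrist"); s=bot.capture("top"); sd=bot.capture("side"); print(bot.get_obs()["time"])
pickle.dump((ob,w,s,sd),open("cap1.pkl","wb")); print(w["mount"],w["vfov"],ob["tcp_pos"])
im=np.zeros((600,640,3),np.uint8);im[:400]=w["frame"];im[400:,:320]=s["frame"][120:320,160:480];im[400:,320:]=cv2.resize(sd["frame"],(320,200))
cv2.imwrite("pics/w1.png",im[:,:,::-1])
E
```

```text
above 10.57 gap 0.855 F [ 0.5  0.1 -0.1] gf 0.0
gripped 12.12 gap 0.62 F [-1.8 -0.9  8.1] gf 46.2
lifted 13.18 gap 0.618 F [ 1.1 -0.2 -2.3] gf 47.3
over 14.1 gap 0.621 F [ 0.4 -0.7 -2. ] gf 47.3
down 15.43 gap 0.619 F [-1.4  0.5  9.7] gf 47.9
released 15.76 gap 0.849 F [-0.3  0.8 -0.2] gf 0.0
up 16.54 gap 0.853 F [ 0.2  0.  -0.7] gf 0.0
18.9583
[[ 2.96294052e-04 -9.54537721e-01 -2.98090006e-01  7.65541313e-02]
 [ 9.99999527e-01  5.59124664e-04 -7.96442906e-04 -6.94441575e-04]
 [ 9.26904270e-04 -2.98089629e-01  9.54537435e-01 -1.42697415e-01]
 [ 0.00000000e+00  0.00000000e+00  0.00000000e+00  1.00000000e+00]] 62.63902934470482 [ 0.61999865 -0.18964973  0.21007667]
```

View pics/w1.png

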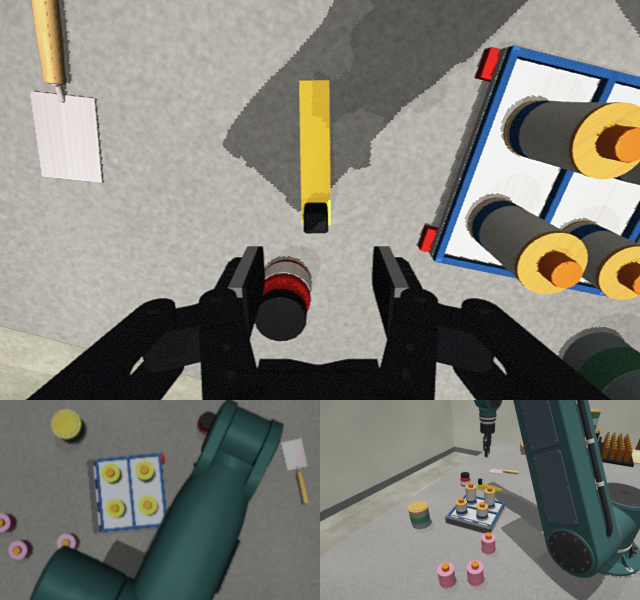

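The wrist view shows all four tins upright in the correct rows. The wedge lies along pixels (314,80) tip to (316,217) tab, and the jar is clear of it. I'll refine the wedge pose from this picture and grip it.

```bash
python3 - <<'E'
from h import *;import pickle
from workcell import bot
np.set_printoptions(precision=4,suppress=True)
ob,w,_,_=pickle.load(open("cap1.pkl","rb"))
q=ob["eef_rot"];Tw=np.eye(4);Tw[:3,:3]=Rn.from_quat([*q[1:],q[0]]).as_matrix();Tw[:3,3]=ob["tcp_pos"]
M=Tw@w["mount"];w["R"]=M[:3,:3].T;w["t"]=-w["R"]@M[:3,3]
m=mask(w["frame"],(18,120,80),(35,255,255));m[:,:290]=0;m[:,345:]=0;m[:70]=0;m[232:]=0
rows=np.flatnonzero(m.sum(1)>255*10);r0=rows[0];mid=lambda r:np.flatnonzero(m[r]).mean()
tip=plane(w,[mid(r0+2),r0-.5],.003)[0]
pts=[plane(w,[mid(r),r],z)[0] for r,z in((r0+30,.009),(r0+60,.016),(r0+90,.022),(r0+105,.026))]
d=pts[-1][:2]-tip[:2];L=np.hypot(*d);d/=-L;ang=np.degrees(np.arctan2(d[1],d[0]))%360
k=(w["frame"].max(2)<45).astype(np.uint8);k[:190]=0;k[240:]=0;k[:,:290]=0;k[:,345:]=0
ys,xs=np.nonzero(k);print("tab px",xs.min(),xs.max(),ys.min(),ys.max(),"rows",r0,rows[-1])
print("tip",tip,"ang",ang,L); tab=tip[:2]-.130*d; print("tab from tip",tab,"tab top edges",plane(w,[[xs.mean(),ys.min()],[xs.mean(),ys.max()]],.064))
yaw=np.radians(ang-90); o=down(yaw)
bot.move_to([*tab,.12],o); bot.line_to([*tab,.036],velocity=.1); bot.set_gripper(.1,80)
s=bot.get_obs();print(s["time"],s["finger_gap"],s["gripper_force"],s["ft_force"],s["tcp_pos"])
pickle.dump((tab,ang),open("wd.pkl","wb"))
E
```

```text
tab px 304 327 203 232 rows 80 202
tip [ 0.5353 -0.2242  0.003 ] ang 199.90916649974284 0.10325883310829638
tab from tip [ 0.6576 -0.1799] tab top edges [[ 0.639  -0.1869  0.064 ]
 [ 0.6665 -0.1775  0.064 ]]
20.7917 0.26796401294203787 78.56055021286011 [-2.1241  0.2154  5.8176] [ 0.6578 -0.1801  0.0367]
```

```bash
python3 - <<'E'
from h import *;import pickle
from workcell import bot
np.set_printoptions(precision=4,suppress=True)
tab,ang=pickle.load(open("wd.pkl","rb"))
z0=bot.get_obs()["tcp_pos"][2]; print(z0)
bot.line_to([*tab,z0+.02],velocity=.1)
q=rack(0,-.255); bot.move_to([*q,z0+.02],down(RY)); bot.line_to([*q,z0+.0005],velocity=.04)
bot.dwell(.3);s=bot.get_obs();print(s["time"],s["finger_gap"],s["ft_force"],s["tcp_pos"])
t=bot.capture("top");sd=bot.capture("side");w=bot.capture("wrist");pickle.dump((s,w,t,sd),open("cap2.pkl","wb"))
im=np.zeros((400,800,3),np.uint8);im[:,:480]=w["frame"][:,80:560];im[:200,480:]=t["frame"][120:320,160:480];im[200:,480:]=sd["frame"][100:300,200:520]
cv2.imwrite("pics/w2.png",im[:,:,::-1])
E
```

```text
0.036681334758565956
23.6 0.2672727977613229 [-0.0709 -0.6273 -1.3433] [ 0.5776 -0.2046  0.0371]
```

View pics/w2.png

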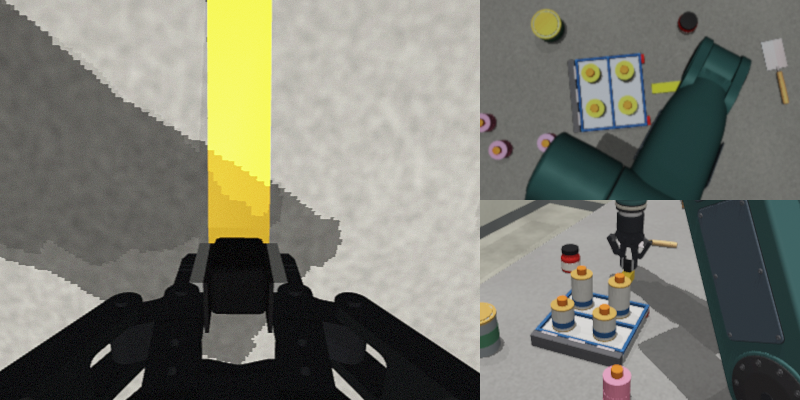

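Wedge is aligned and its tip is in front of the edge, at top view around (331,208). Now I'll set it flat and push in steps, logging force.

```bash
python3 - <<'E'
from h import *;import pickle
from workcell import bot
np.set_printoptions(precision=4,suppress=True)
_,_,t,_=pickle.load(open("cap2.pkl","rb"))
m=mask(t["frame"],(22,120,80),(36,255,255));m[:,:320]=0;m[:,375:]=0;m[:190]=0;m[225:]=0
p=np.argwhere(m)[:,::-1];u=p[:,0].min();e=p[p[:,0]<=u+2];v=plane(t,[u-.5,e[:,1].mean()],.003)[0][:2]-RC
ux=np.array([np.cos(RY),np.sin(RY)]);uy=np.array([-ux[1],ux[0]]);print("tip rack",v@ux,v@uy)
z=.0362
def go(y,vel):
    bot.line_to([*rack(0,y),z],velocity=vel); s=bot.get_obs(); d=s["tcp_pos"][:2]-RC
    print(round(y,4),"t",round(s["time"],1),"xy",(d@ux).round(4),(d@uy).round(4),"z",s["tcp_pos"][2].round(4),"F",s["ft_force"].round(1))
go(-.255,.05)
for y in(-.23,-.205): go(y,.05)
for y in np.arange(-.195,-.1809,.003): go(y,.03)
E
```

```text
tip rack 0.0017153971455630638 -0.12239596131317397
-0.255 t 24.0 xy 0.0002 -0.2551 z 0.0367 F [-2.1  0.9  6.8]
-0.23 t 24.6 xy 0.0004 -0.2294 z 0.0367 F [-0.8  2.2  8.2]
-0.205 t 25.3 xy 0.0004 -0.2045 z 0.0367 F [0.3 1.8 8.3]
-0.195 t 25.8 xy 0.0004 -0.1947 z 0.0367 F [-0.3  0.1  6.4]
-0.192 t 26.0 xy 0.0005 -0.1919 z 0.0367 F [-0.3 -2.1  6.9]
-0.189 t 26.3 xy 0.0005 -0.1889 z 0.0367 F [ 0.9 -0.1  7.4]
-0.186 t 26.5 xy 0.0005 -0.1859 z 0.0367 F [ 0.4 -1.   7. ]
-0.183 t 26.8 xy 0.0006 -0.1834 z 0.0367 F [ 1.  -4.4  6.3]
```

```bash
python3 - <<'E'
from h import *;import pickle
from workcell import bot
np.set_printoptions(precision=4,suppress=True)
ux=np.array([np.cos(RY),np.sin(RY)]);uy=np.array([-ux[1],ux[0]]);z=.0362
for y in np.arange(-.180,-.1659,.0033):
    bot.line_to([*rack(0,y),z],velocity=.03); s=bot.get_obs(); d=s["tcp_pos"][:2]-RC
    print(round(y,4),"t",round(s["time"],1),"xy",(d@ux).round(4),(d@uy).round(4),"z",s["tcp_pos"][2].round(4),"F",s["ft_force"].round(1),s["finger_gap"].round(3))
bot.dwell(.3);s=bot.get_obs();print(s["ft_force"],s["finger_gap"])
t=bot.capture("top");sd=bot.capture("side");w=bot.capture("wrist");pickle.dump((s,w,t,sd),open("cap3.pkl","wb"))
b0=pickle.load(open("cap2.pkl","rb"))[3]
im=np.zeros((600,800,3),np.uint8)
im[:300,:400]=cv2.resize(b0["frame"][160:310,200:400],(400,300));im[:300,400:]=cv2.resize(sd["frame"][160:310,200:400],(400,300))
im[300:,:480]=cv2.resize(w["frame"],(480,300));im[300:500,480:]=t["frame"][120:320,160:480]
cv2.imwrite("pics/w3.png",im[:,:,::-1])
for c in(b0,sd):
    o=[b for b in blobs(mask(c["frame"],(3,200,120),(16,255,255)),15) if 250<b[0][0]<440 and 150<b[0][1]<280];print([b[0].round(2) for b in o])
E
```

```text
Traceback (most recent call last):
AttributeError: 'float' object has no attribute 'round'
```

```bash
python3 - <<'E'
from h import *;import pickle
from workcell import bot
np.set_printoptions(precision=4,suppress=True)
ux=np.array([np.cos(RY),np.sin(RY)]);uy=np.array([-ux[1],ux[0]]);z=.0362
for y in np.arange(-.1767,-.1659,.0033):
    bot.line_to([*rack(0,y),z],velocity=.03); s=bot.get_obs(); d=s["tcp_pos"][:2]-RC
    print(round(y,4),"t",round(s["time"],1),"xy",(d@ux).round(4),(d@uy).round(4),"z",s["tcp_pos"][2].round(4),"F",s["ft_force"].round(1),s["finger_gap"])
bot.dwell(.3);s=bot.get_obs();print(s["ft_force"],s["finger_gap"])
t=bot.capture("top");sd=bot.capture("side");w=bot.capture("wrist");pickle.dump((s,w,t,sd),open("cap3.pkl","wb"))
b0=pickle.load(open("cap2.pkl","rb"))[3]
im=np.zeros((600,800,3),np.uint8)
im[:300,:400]=cv2.resize(b0["frame"][160:310,200:400],(400,300));im[:300,400:]=cv2.resize(sd["frame"][160:310,200:400],(400,300))
im[300:,:480]=cv2.resize(w["frame"],(480,300));im[300:500,480:]=t["frame"][120:320,160:480]
cv2.imwrite("pics/w3.png",im[:,:,::-1])
for c in(b0,sd):
    o=[b for b in blobs(mask(c["frame"],(3,200,120),(16,255,255)),15) if 250<b[0][0]<440 and 150<b[0][1]<280];print([b[0].round(2) for b in o])
E
```

```text
-0.1767 t 27.3 xy 0.0007 -0.1776 z 0.0367 F [ 1.6 -7.7  4.6] 0.2688046402522998
-0.1734 t 27.6 xy 0.0007 -0.1743 z 0.0367 F [ 2.1 -7.9  4. ] 0.2667243367623265
-0.1701 t 27.8 xy 0.0007 -0.171 z 0.0367 F [ 2.4 -7.7  3.7] 0.2645269330374911
-0.1668 t 28.1 xy 0.0007 -0.1677 z 0.0367 F [ 2.4 -7.7  3.7] 0.2668234058937117
[ 2.3579 -7.2554  4.7168] 0.2659481170558013
[array([300.95, 171.76]), array([338.86, 179.39]), array([281.73, 202.62]), array([324.09, 211.37]), array([336.06, 274.73])]
[array([300.66, 171.21]), array([338.89, 179.03]), array([281.17, 202.52]), array([323.73, 211.62]), array([336.06, 274.73])]
```

View pics/w3.png

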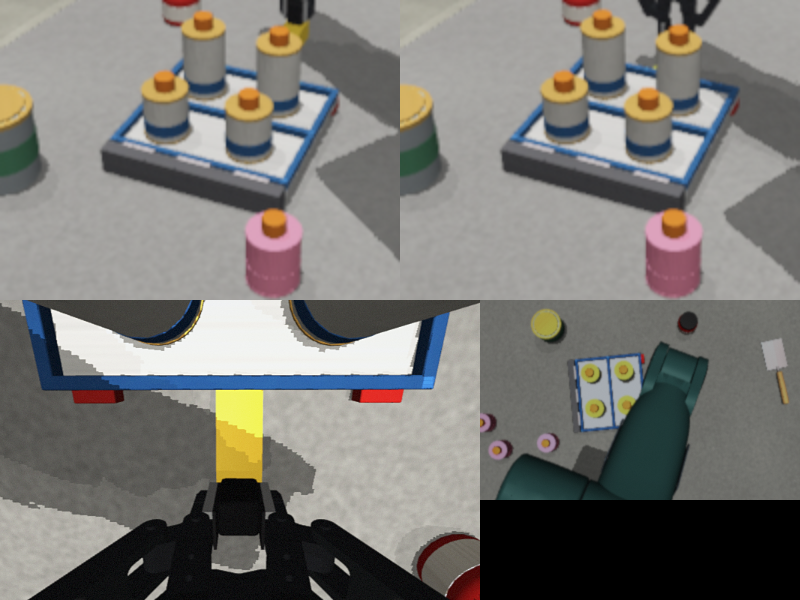

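The final view shows the wedge centred between the posts and all four tins upright. Push force plateaued at about 8 N, so the edge is carried by the wedge. The 16 mm of travel since contact puts the lift at about 3.8 mm, and the cap shifts in the side view are consistent with that. Handing in.

```bash
python3 -c "
from workcell import bot
print(bot.finish_job())"
```

```text
the job is handed in; nothing more can be done
None
```

The job is handed in at about 28 s of robot time: both tins stand upright in their matching rows, and the gripper still holds the wedge with the tray's free edge raised about 4 mm, estimated from wedge travel and push force.

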